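# Close the onion bin and lock its sliding lid with the pin

## Robot

A 6-joint arm with a two-finger parallel gripper is mounted at the origin on a cart in front of the work surface, level with it; the furniture and walls round the work are solid. World frame = base frame: x ahead of the robot, y to its left, z up, the work surface at z = 0. Lengths are in m, angles in rad, forces in N, time in s.
With the tool pointing down it reaches from about 0.3 to 0.775 m from the base axis. Payload 14.6 kg.
Tool frame: the origin (TCP) lies on the centre line of the jaws, within the pads' length; the fingertips stand 11 mm ahead of it and the grasp point (between the pads) lies 8 mm behind it; y points along the fingers, x is the direction in which the jaws open and shut, and the axes are right-handed (so a half turn about y gives the same grasp; the last joint's range is limited). The gripper opens to 94 mm and grips with 3 to 60 N. Pads are 16 mm wide; open, the fingers measure 119 mm over their backs; the gripper's body (75 mm by 177 mm) begins 78 mm behind the grasp point.
Start: joints at [-1.209, 0.3, 1.521, -0, 1.321, -0.067], TCP at [0.229, -0.5, 0.216] pointing down, gripper open.
Joint ranges: [-3.03, 3.03], [-0.79, 2.21], [0.23, 2.52], [-1.04, 4.18], [0, 3.07], [-2.55, 2.55]. Speed limits (rad/s): [2.22, 2.22, 2.57, 3.14, 3.14, 3.14].

## Interface

Orientations are given as [roll, pitch, yaw] about the fixed x, y, z axes, in that order (R = Rz(yaw) Ry(pitch) Rx(roll)).
In Python, from station import ctrl, imaging gives the robot as it stands. The module is installed in compiled form; this text tells all that it offers.
- The arm moves only by the tool apply_moves, never from a script. Its argument "deltas" is a list of rows, each an object with "dp": the shift along the tool's x, y, z in m, a list of three; "roll": the turn about the tool's y in rad; "grip": the closure, from -1 (fully open) to 1 (shut). In form: [{"dp": [tx, ty, tz], "roll": roll, "grip": grip}, ...]. A call has 1 to 10 rows; each row shifts and turns the commanded pose from where the row before left it, along the tool's axes as they then stand; what a row does not reach is not made up. A row lasts 1/8 s, in which the tool goes at most 62.5 mm and 10.7 degrees, less where a joint would pass 70% of its speed; a pose out of reach is approached as far as the arm can. A call with a gripper value outside its range is refused whole. The fingers move at their own pace and stop on an object; "newtons" is the grip in N (left out, the last holds). Time passes only in rows, so rows that do not move let the fingers close. It gives the time, the measured TCP pose, the force and the opening at its end, in the units of the state.
- ctrl.get_obs(): the state, without advancing time (a new reading comes with each control period).
- imaging.camera(name): name is "scene" or "top"; returns the picture (384x512x3 uint8, blue, green, red); there is no depth.
- imaging.camera_info(name): a dict with "K" (3x3 intrinsics, pixels), "D" ([k1, k2, p1, p2, k3] as OpenCV has them; the pictures are not rectified), "world_from_camera" (4x4, takes a point from camera to world coordinates). Camera axes: x right, y down, z forward; pixel columns grow to the right and rows downward; lengths in m; the calibration is good to about 2 mm. A picture is of the moment at which its call begins. camera_info takes no time and is no camera call.
- ctrl.hand_in(): hands the job in, once; it reports no verdict.
The state is a dict: "time_s": time; "qpos": joint angles; "joint_vel": joint speeds; "tau": joint torques, N m; "ee_pos": TCP position; "eef_rot": TCP orientation; "force": force on the tool from outside, world axes, zero at the start; "moment": the same for the moment, N m; "grip_width": finger opening in m.
Only numpy, scipy, OpenCV 4.12 (cv2) and the standard library are available. Lean on these libraries where they do the work, as an engineer would, in place of code of your own. Each camera call takes 0.05 s, during which the arm holds its last target. There are 200 camera calls.

## Task

Slide the lid of the sloping onion bin fully shut, so that the steel tongue on its edge goes between the two plates of the bracket on the bin's side and all three holes line up. Then take the locking pin out of its wooden rest and thread it through upper plate, tongue and lower plate until its collar sits on the upper plate; let go of it and leave the jars and the salt shaker where they stand.

Things in the scene. Friction and masses are not known exactly. Their poses are not given: they have to be found in the camera images.
- bin: Fixed light-wood bin, 180 deep (x) x 260 wide (y) mm; origin at the centre of its underside, z up. Its front (-x side, towards the robot) is 50 high, its back 154: the top slopes at 30 degrees from level, rising along +x. The lid slides along the bin's y axis; at the -y side sits the steel bracket.
- lid_handle (a point): Centre of the dark wooden bar handle on the sliding lid: 70 long up the slope, 18 thick along the bin's y, standing 34 proud of the lid (17 above and below this point). x up the slope, y the bin's y, z square to the slope, outwards (30 degrees from vertical, leaning to the bin's front). The lid's -y edge is 98 from here; the 44 wide steel tongue sticks out 68 beyond it (hole 135 from here).
- bin_lid (a joint): Slide of the lid, m: 0 fully open (lid at the bin's +y end), 0.110 fully shut against its stop (lid at the -y end, tongue in the bracket); grows as the lid moves along the bin's -y axis. Stiff enough to stay where it is left (about 2 N to move it).
- bracket_mouth (a point): Centre of the upper hole of the steel bracket, on the top face of its upper plate. z: out along the hole axis (square to the slope), x up the slope, y the bin's y. Plates 60 x 70, 6 thick; the lower plate's underside is 68 below this point along the axis, the tongue runs half-way between. All three holes are 18 wide, in line when the lid is shut. The end web is at -y, the side to the bin open.
- pin_rest: Fixed dark-wood block 70 x 70 x 75 mm with an upright hole, 16 in diameter and 65 deep, in which the pin stands; origin at the centre of its underside.
- pin_knob (a point): Middle of the round wooden knob (28 diameter, 39 long) of the locking pin, 123 from the tip; the knob's free end is 143 from the tip. z along the pin from tip to knob. Under the knob is a steel collar (32 diameter, 6 thick). The pin starts upright in its rest, tip 10 above the worktop; about 0.12 kg.
- pin_tip (a point): Tip of the steel shaft of the locking pin. The shaft is 14 in diameter and 98 long from tip to the underside of the collar; its last 14 mm taper to 6 in diameter. Same axes as the knob.
- jam_jar: Bystander: loose glass jar, 68 across, 84 high; origin at the centre of its underside.
- salt_shaker: Bystander: loose salt shaker, 44 across, 90 high; origin at the centre of its underside.
- spice_jar: Bystander: loose spice jar with a screw cap, 46 across, 106 high; origin at the centre of its underside.
Mind the look-alikes: they are no part of the job. Leave any green or yellow look-alike of the part that bears pin_knob alone.

How it is judged:
On the way, in this order (a step that is already met when the one before it is completed fails the run):
1. the lid is fully shut (slide beyond 0.105 m) (value of joint bin_lid above 0.105 m), for 0.2 s.
2. the pin is threaded through all three holes, its collar on the upper plate (value of joint bin_lid above 0.105 m and z of pin_tip in the frame of bracket_mouth below -0.092 m and distance between pin_tip and bracket_mouth below 0.105 m and angle between the z axis of pin_tip and the z axis of bracket_mouth, either way round below 0.12 rad), for 0.2 s.
At the end, for the whole second after the job is handed in: The lid's slide is beyond 0.105 m of its 0.110 m; the pin's tip is at least 92 mm below the bracket's mouth along the hole axis (98 when the collar sits) and at most 105 mm from it, the pin lies within 0.12 rad of the hole axis, at rest and released (all of step 2 and linear speed of pin below 0.02 m/s and contact force between pin and the fingers below 0.1 N); the robot touches nothing.
It fails at once if the jam jar is moved more than 30 mm (distance of jam_jar from where it was at the start of the episode above 0.03 m).
It fails at once if the salt shaker is moved more than 30 mm (distance of salt_shaker from where it was at the start of the episode above 0.03 m).
It fails at once if the spice jar is moved more than 30 mm (distance of spice_jar from where it was at the start of the episode above 0.03 m).
It also fails if it takes over 61 s, if anything falls off the work surface, if the arm or the gripper's body presses on something with over 40 N, if the wrist force passes 120 N, or if a joint passes its speed limit or range.

## Working session

There is one attempt and no reset: what is moved stays moved. The work goes in short steps, Python scripts to look and compute and a tool call to move; the robot and the scene stay as the last step left them, time stands still between calls to the robot, and variables do not carry over. Pictures are saved under pics/ and viewed, about 8 in all and at most 12, crops included, and the job is handed in when it is done.

Besides the shell and the picture viewer there is one more tool, called after "Call:" by a JSON object that holds its "op" and its "data", one argument or row to a line. apply_moves: Moves the arm, as the interface text tells. Its arguments: {"type":"object","properties":{"deltas":{"type":"array"},"newtons":{"type":"number"}},"required":["deltas"]}

```bash
mkdir -p pics
python3 - <<'E'
from station import ctrl, imaging
import cv2, numpy as np
for n in ("scene","top"):
    cv2.imwrite(f"pics/{n}0.png",imaging.camera(n)); i=imaging.camera_info(n); print(n,i["K"],i["D"],np.round(i["world_from_camera"],4))
print(ctrl.get_obs())
E
```

```text
scene [[451.64797924   0.         256.97180456]
 [  0.         451.64797924 187.60603095]
 [  0.           0.           1.        ]] [0.02502953 0.         0.         0.         0.        ] [[ 0.232  -0.5604  0.7951 -0.6209]
 [-0.9727 -0.1284  0.1933 -0.2514]
 [-0.0063 -0.8182 -0.5749  0.9847]
 [ 0.      0.      0.      1.    ]]
top [[459.55275826   0.         259.04186856]
 [  0.         459.55275826 185.06774913]
 [  0.           0.           1.        ]] [-0.16383523  0.          0.          0.          0.        ] [[-0.1375 -0.9594  0.2462  0.2282]
 [-0.9905  0.1316 -0.0404  0.0873]
 [ 0.0064 -0.2494 -0.9684  1.44  ]
 [ 0.      0.      0.      1.    ]]
{'time_s': 0.1, 'qpos': array([-1.20860398e+00,  3.00387817e-01,  1.52148857e+00, -1.18413302e-05,
        1.32069272e+00, -6.65798515e-02]), 'joint_vel': array([ 2.21835209e-03, -1.11686452e-03, -2.53196353e-03, -3.15552859e-04,
        3.80538030e-04,  4.88353248e-05]), 'tau': array([ 9.81428857e-04, -5.32649016e+01, -3.53285229e+01,  7.09335739e-02,
        2.35088967e-02, -6.43217754e-05]), 'ee_pos': array([ 0.22859492, -0.50001293,  0.21597114]), 'eef_rot': array([-1.57074281e+00,  9.75054481e-04, -1.14202116e+00]), 'force': array([0.08461955, 0.2105886 , 0.354131  ]), 'moment': array([-0.01055555,  0.00847227,  0.02948445]), 'grip_width': 0.09408073467757648}
```

View pics/scene0.png

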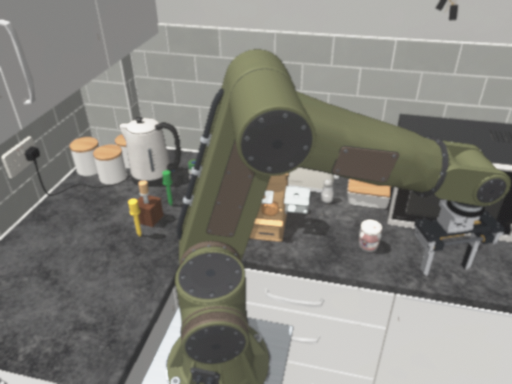

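View pics/top0.png

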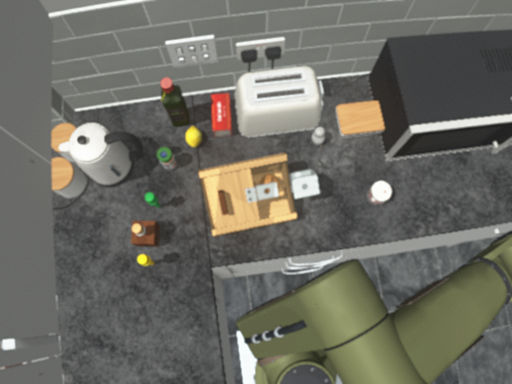

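The pictures show the lidded bin at top-view (248,195), the bracket at (305,183), and the pin's rest at (145,233). Possible pins in the top view are the green one (150,199), the yellow one (145,260) and the plain wooden knob in the dark wood block (139,230). I choose the wooden one because it stands in the rest. I'll check that choice in a close crop.

Run:
```python
import cv2, numpy as np
a=cv2.imread("pics/top0.png"); b=cv2.imread("pics/scene0.png")
c=cv2.resize(a[145:240,190:325],None,fx=5.9,fy=5.9,interpolation=cv2.INTER_CUBIC)[:, :796]
d=cv2.resize(a[180:275,120:170],None,fx=5,fy=5,interpolation=cv2.INTER_CUBIC)
cv2.imwrite("pics/c1.png",c)
e=cv2.resize(b[160:245,115:185],None,fx=5.5,fy=5.5,interpolation=cv2.INTER_CUBIC)
h=max(d.shape[0],e.shape[0]); z=np.zeros((h,d.shape[1]+e.shape[1]+5,3),np.uint8); z[:d.shape[0],:d.shape[1]]=d; z[:e.shape[0],-e.shape[1]:]=e
cv2.imwrite("pics/c2.png",z); print(c.shape,z.shape)
```

```text
(560, 796, 3) (475, 640, 3)
```

View pics/c1.png

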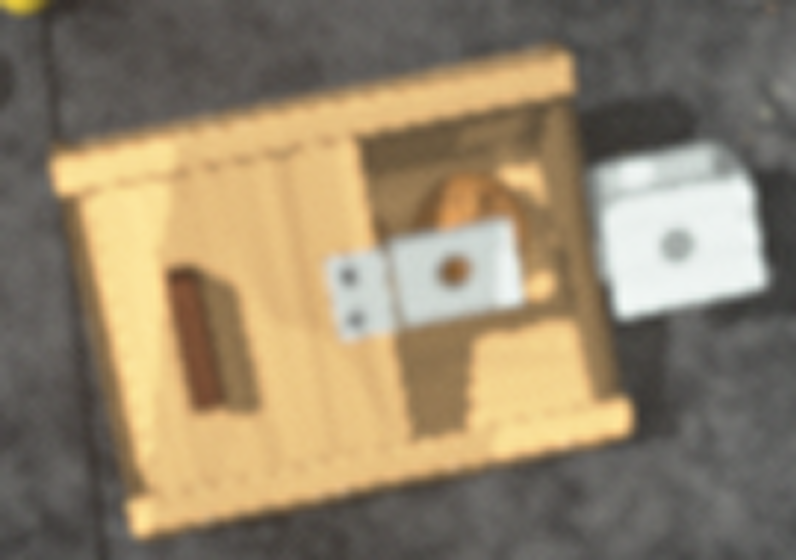

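View pics/c2.png

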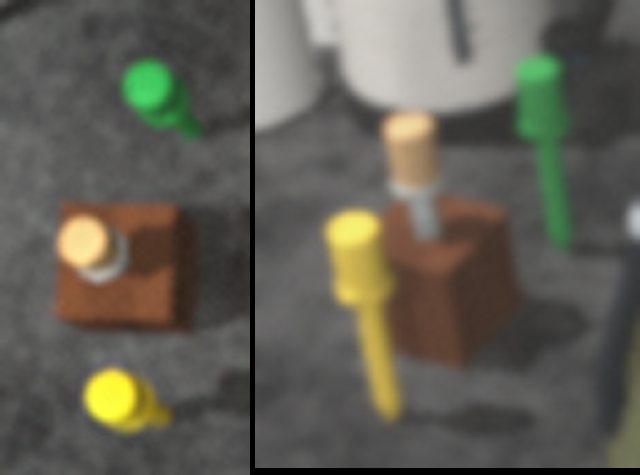

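Crop 1 shows the lid handle bar at about (197,340), the tongue hole at (455,270) and the bracket hole at (678,244). Crop 2 confirms the plain wooden knob with its steel collar standing in the dark block, with its free end at top-view pixel (137,228.6). The green and yellow pins stand loose beside it. Next I'll compute positions.

```bash
cat > h.py <<'E'
import cv2, numpy as np
from station import ctrl, imaging
def ray(cam,uv):
    i=imaging.camera_info(cam); T=np.array(i["world_from_camera"])
    p=cv2.undistortPoints(np.array([[uv]],float),np.array(i["K"]),np.array(i["D"]))[0,0]
    d=T[:3,:3]@[p[0],p[1],1]; return T[:3,3],d/np.linalg.norm(d)
def plane(cam,uv,n,c):
    o,d=ray(cam,uv); n=np.array(n,float); return o+d*((c-n@o)/(n@d))
def atz(cam,uv,z): return plane(cam,uv,[0,0,1],z)
def tri(uv1,uv2,c1="top",c2="scene"):
    o1,d1=ray(c1,uv1); o2,d2=ray(c2,uv2)
    s=np.linalg.lstsq(np.c_[d1,-d2],o2-o1,rcond=None)[0]; a,b=o1+s[0]*d1,o2+s[1]*d2
    return (a+b)/2,np.linalg.norm(a-b)
def proj(cam,P):
    i=imaging.camera_info(cam); T=np.linalg.inv(i["world_from_camera"])
    return cv2.projectPoints(np.array([P],float),T[:3,:3],T[:3,3],np.array(i["K"]),np.array(i["D"]))[0][0,0]
E
python3 - <<'E'
from h import *
np.set_printoptions(precision=4,suppress=True)
c1=lambda x,y:(190+(x+.5)/5.9-.5,145+(y+.5)/5.9-.5)
c2=lambda x,y:(120+(x+.5)/5-.5,180+(y+.5)/5-.5)
P={k:atz("top",c1(*p),z) for k,p,z in [("BL",(52,155),.154),("BR",(567,50),.154),("FL",(133,537),.05),("FR",(633,435),.05)]}
for k in P: print(k,P[k])
print("lens",*[np.linalg.norm((P[a]-P[b])[:2]) for a,b in ("BL BR".split(),"FL FR".split(),"BL FL".split(),"BR FR".split())])
y=(P["BL"]-P["BR"]+P["FL"]-P["FR"])[:2]; yaw=np.arctan2(-y[0],y[1]); print("yaw",yaw)
o=np.mean([p for p in P.values()],0); ex=np.array([np.cos(yaw),np.sin(yaw),0]); n=-.5*ex+[0,0,.75**.5]
print("binc",o,"n",n)
c0=n@o
for h in (0,.006,.034,.04): print(h,"handletop",plane("top",c1(195,340),n,c0+h),"tongue",plane("top",c1(455,270),n,c0+h),"mouth",plane("top",c1(678,244),n,c0+h))
print("knob end",atz("top",c2(83,241),.153),"collar",atz("top",c2(98,251),.114),"rest",[atz("top",c2(*p),.075) for p in [(60,205),(178,205),(176,328),(58,320)]])
print("mouth tri guess scene px",proj("scene",plane("top",c1(678,244),n,c0+.034)),proj("scene",atz("top",c2(83,241),.153)))
E
```

```text
BL [0.6216 0.2032 0.154 ]
BR [ 0.6409 -0.0575  0.154 ]
FL [0.4435 0.1928 0.05  ]
FR [ 0.4612 -0.0714  0.05  ]
lens 0.2614267492145794 0.2647470523145241 0.178389560870424 0.18024649395379708
yaw 0.07048290222449134
binc [0.5418 0.0668 0.102 ] n [-0.4988 -0.0352  0.866 ]
0 handletop [0.5314 0.1464 0.0993] tongue [0.5486 0.0111 0.1037] mouth [ 0.5478 -0.1043  0.0985]
0.006 handletop [0.53   0.1461 0.1054] tongue [0.5471 0.0114 0.1098] mouth [ 0.5464 -0.1034  0.1047]
0.034 handletop [0.5236 0.1448 0.1339] tongue [0.5403 0.0131 0.1382] mouth [ 0.5396 -0.0993  0.1332]
0.04 handletop [0.5222 0.1446 0.1401] tongue [0.5389 0.0134 0.1443] mouth [ 0.5381 -0.0984  0.1393]
knob end [0.4782 0.3987 0.153 ] collar [0.4786 0.3996 0.114 ] rest [array([0.5173, 0.43  , 0.075 ]), array([0.5078, 0.3575, 0.075 ]), array([0.4333, 0.3654, 0.075 ]), array([0.4472, 0.4367, 0.075 ])]
mouth tri guess scene px [296.6318 196.0275] [143.0303 181.8428]
```

Call:
{"op": "apply_moves", "data": {
  "deltas": [
    {"dp": [0,-0.045,0],"roll": 0.179,"grip": 0},
    {"dp": [0,-0.045,0],"roll": 0.179,"grip": 0},
    {"dp": [-0.044,0,0.025],"roll": 0,"grip": 0},
    {"dp": [-0.044,0,0.025],"roll": 0,"grip": 0},
    {"dp": [-0.044,0,0.025],"roll": 0,"grip": 0},
    {"dp": [-0.044,0,0.025],"roll": 0,"grip": 0},
    {"dp": [-0.044,0,0.025],"roll": 0,"grip": 0},
    {"dp": [-0.044,0,0.025],"roll": 0,"grip": 0},
    {"dp": [-0.044,0,0.025],"roll": 0,"grip": 0},
    {"dp": [-0.044,0,0.025],"roll": 0,"grip": 0}
  ]
}}

```text
time_s: 1.35
ee_pos: [0.4036, -0.1333, 0.3064]
eef_rot: [-1.571, 0.0, -1.5]
force: [0.7, -0.8, 0.1]
grip_width: 0.0469
```

Call:
{"op": "apply_moves", "data": {
  "deltas": [
    {"dp": [-0.044,0,0.025],"roll": 0,"grip": 0},
    {"dp": [-0.044,0,0.025],"roll": 0,"grip": 0},
    {"dp": [-0.044,0,0.025],"roll": 0,"grip": 0},
    {"dp": [-0.044,0,0.025],"roll": 0,"grip": 0},
    {"dp": [-0.044,0,0.025],"roll": 0,"grip": 0},
    {"dp": [-0.044,0,0.025],"roll": 0,"grip": 0},
    {"dp": [0,0,0],"roll": 0,"grip": 0},
    {"dp": [0,0,0],"roll": 0,"grip": 0}
  ]
}}

```text
time_s: 2.35
ee_pos: [0.534, 0.1386, 0.3061]
eef_rot: [-1.572, -0.0, -1.5]
force: [-0.4, -0.1, -0.4]
grip_width: 0.0469
```

Call:
{"op": "apply_moves", "data": {
  "deltas": [
    {"dp": [-0.007,0.05,0],"roll": 0,"grip": 0},
    {"dp": [0,0.05,0],"roll": 0,"grip": 0},
    {"dp": [0,0.045,0],"roll": 0,"grip": 0},
    {"dp": [0,0.025,0],"roll": 0,"grip": 0},
    {"dp": [0,0.014,0],"roll": 0,"grip": 0},
    {"dp": [0,0,0],"roll": 0,"grip": 1},
    {"dp": [0,0,0],"roll": 0,"grip": 1},
    {"dp": [0,0,0],"roll": 0,"grip": 1},
    {"dp": [0,0,0],"roll": 0,"grip": 1}
  ],
  "newtons": 15
}}

```text
time_s: 3.48
ee_pos: [0.534, 0.1454, 0.1282]
eef_rot: [-1.567, 0.001, -1.501]
force: [-27.9, -3.5, 52.7]
grip_width: 0.0458
```

Call:
{"op": "apply_moves", "data": {
  "deltas": [
    {"dp": [0,-0.012,0],"roll": 0,"grip": 1},
    {"dp": [0,0,0],"roll": 0,"grip": 1},
    {"dp": [0,0,0],"roll": 0,"grip": 1},
    {"dp": [0,0,0],"roll": 0,"grip": 1}
  ]
}}

```text
time_s: 3.98
ee_pos: [0.5344, 0.1454, 0.1361]
eef_rot: [-1.568, -0.0, -1.501]
force: [-4.2, -1.6, 17.3]
grip_width: 0.0177
```

Run:
```python
from h import *
a=imaging.camera("top"); b=imaging.camera("scene")
c=cv2.resize(a[150:240,190:325],None,fx=5.9,fy=5.9,interpolation=cv2.INTER_CUBIC)
d=cv2.resize(b[150:250,230:330],None,fx=4,fy=4,interpolation=cv2.INTER_CUBIC)
cv2.imwrite("pics/c3.png",np.vstack([cv2.resize(c,None,fx=.6,fy=.6)[:, :470],np.zeros((1,470,3),np.uint8)])) 
c=cv2.resize(c,None,fx=.5,fy=.5)
z=np.zeros((400,c.shape[1]+400,3),np.uint8); z[:c.shape[0],:c.shape[1]]=c; z[:,c.shape[1]:]=d; cv2.imwrite("pics/c3.png",z); print(z.shape)
```

```text
(400, 798, 3)
```

View pics/c3.png

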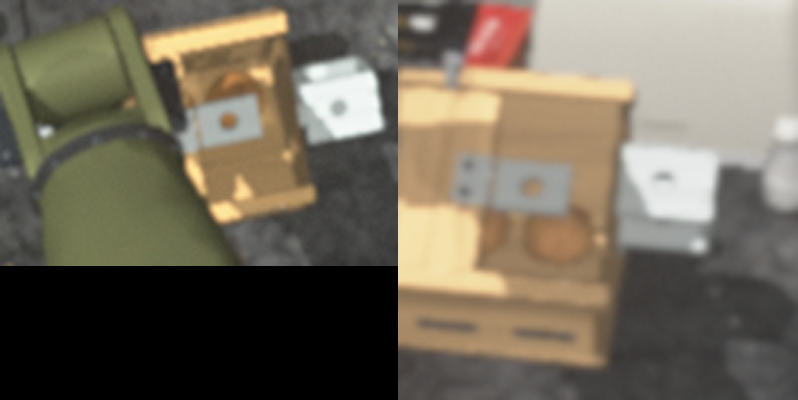

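The crop shows the fingers closed on the handle, with a width of 17.7 mm. The tongue hole is at scene (263.5,196.8) and the bracket hole at scene (296,195.5). I'll triangulate both.

Run:
```python
from h import *
np.set_printoptions(precision=4,suppress=True)
f=lambda x,y:(230+(x-398+.5)/4-.5,150+(y+.5)/4-.5)
g=lambda x,y:(190+(x+.5)/2.95-.5,150+(y+.5)/2.95-.5)
n=np.array([-.4988,-.0352,.866]); c0=n@[.5418,.0668,.102]
for k,a,b in (("tongue",g(229,120),f(532,187)),("mouth",g(339,107),f(662,180))):
    p,e=tri(a,b); print(k,p,e,n@p-c0)
```

```text
tongue [0.5467 0.0107 0.109 ] 0.0023004097675229885 0.0055725618609519245
mouth [ 0.5375 -0.0973  0.1402] 0.00249326618448555 0.04103272994235957
```

Call:
{"op": "apply_moves", "data": {
  "deltas": [
    {"dp": [0,-0.004,0],"roll": 0,"grip": 1},
    {"dp": [0.015,0,0],"roll": 0,"grip": 1},
    {"dp": [0.015,0,0],"roll": 0,"grip": 1},
    {"dp": [0,0,0],"roll": 0,"grip": 1}
  ]
}}

```text
time_s: 4.58
ee_pos: [0.5355, 0.1143, 0.1371]
eef_rot: [-1.573, -0.001, -1.502]
force: [5.9, -1.5, -15.3]
grip_width: 0.018
```

Call:
{"op": "apply_moves", "data": {
  "deltas": [
    {"dp": [0.018,0.0015,0],"roll": 0,"grip": 1},
    {"dp": [0.018,0,0],"roll": 0,"grip": 1},
    {"dp": [0.018,0,0],"roll": 0,"grip": 1},
    {"dp": [0.015,0,0],"roll": 0,"grip": 1},
    {"dp": [0.007,0,0],"roll": 0,"grip": 1},
    {"dp": [0.003,0,0],"roll": 0,"grip": 1},
    {"dp": [0.002,0,0],"roll": 0,"grip": 1},
    {"dp": [0,0,0],"roll": 0,"grip": 1}
  ]
}}

```text
time_s: 5.58
ee_pos: [0.5413, 0.0374, 0.137]
eef_rot: [-1.571, 0.004, -1.499]
force: [-6.4, 19.1, 1.7]
grip_width: 0.0182
```

Call:
{"op": "apply_moves", "data": {
  "deltas": [
    {"dp": [-0.003,0,0],"roll": 0,"grip": 0},
    {"dp": [0,0,0],"roll": 0,"grip": 0},
    {"dp": [0,-0.03,0],"roll": 0,"grip": 0},
    {"dp": [0,-0.06,0],"roll": 0,"grip": 0},
    {"dp": [-0.05,-0.05,-0.005],"roll": 0,"grip": 0},
    {"dp": [-0.055,0,-0.005],"roll": 0,"grip": 0},
    {"dp": [-0.055,0,-0.005],"roll": 0,"grip": 0},
    {"dp": [-0.055,0,-0.005],"roll": 0,"grip": 0},
    {"dp": [-0.055,0,-0.005],"roll": 0,"grip": 0},
    {"dp": [0,0,0],"roll": 0,"grip": 0}
  ]
}}

```text
time_s: 6.82
ee_pos: [0.4977, 0.3026, 0.2707]
eef_rot: [-1.571, 0.0, -1.496]
force: [-0.5, -0.1, -0.5]
grip_width: 0.0472
```

Run:
```python
from h import *
a=imaging.camera("top"); b=imaging.camera("scene")
c=cv2.resize(a[150:230,240:325],None,fx=4.5,fy=4.5,interpolation=cv2.INTER_CUBIC)
d=cv2.resize(b[150:250,230:330],None,fx=4,fy=4,interpolation=cv2.INTER_CUBIC)
z=np.zeros((400,c.shape[1]+400,3),np.uint8); z[:c.shape[0],:c.shape[1]]=c; z[:,c.shape[1]:]=d; cv2.imwrite("pics/c4.png",z); print(z.shape)
```

```text
(400, 782, 3)
```

View pics/c4.png

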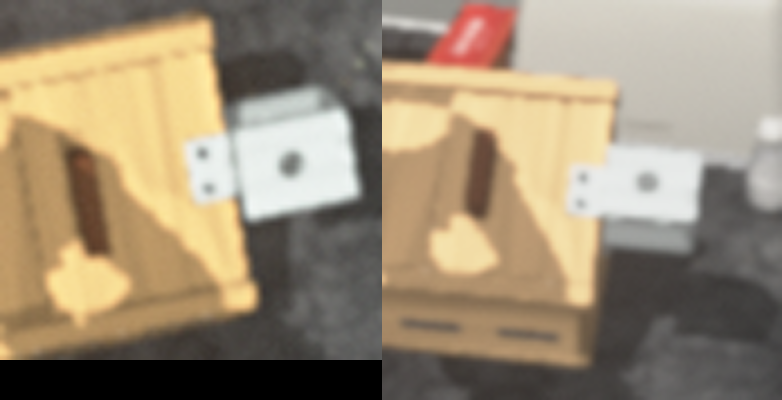

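The lid is shut: both crops show the tongue inside the bracket, and its hole at top crop (291,163) / scene crop (648,181). I'll refine the mouth position and grasp the pin.

Run:
```python
from h import *
np.set_printoptions(precision=4,suppress=True)
z=cv2.cvtColor(cv2.imread("pics/c4.png"),cv2.COLOR_BGR2GRAY).astype(float)
def cen(x,y,r):
    s=z[y-r:y+r+1,x-r:x+r+1]; w=np.clip(np.percentile(s,75)-20-s,0,None); Y,X=np.mgrid[y-r:y+r+1,x-r:x+r+1]
    return (X*w).sum()/w.sum(),(Y*w).sum()/w.sum()
t=cen(291,163,17); s=cen(648,181,15); print(t,s)
T=(240+(t[0]+.5)/4.5-.5,150+(t[1]+.5)/4.5-.5); S=(230+(s[0]-382+.5)/4-.5,150+(s[1]+.5)/4-.5)
n=np.array([-.4988,-.0352,.866]); c0=n@[.5418,.0668,.102]
p,e=tri(T,S); print(T,S,p,e,n@p-c0)
```

```text
(np.float64(290.54906333630686), np.float64(164.14607493309546)) (np.float64(646.9657947686117), np.float64(182.10547495499313))
(np.float64(304.1775696302904), np.float64(186.088016651799)) (np.float64(295.8664486921529), np.float64(195.1513687387483)) [ 0.5381 -0.0973  0.1375] 0.0008070652848209492 0.03833851511950126
```

Call:
{"op": "apply_moves", "data": {
  "deltas": [
    {"dp": [-0.05,0,-0.006],"roll": 0,"grip": 0},
    {"dp": [-0.0475,0,-0.0065],"roll": 0,"grip": 0},
    {"dp": [0,0.05,0],"roll": 0,"grip": 0},
    {"dp": [0,0.05,0],"roll": 0,"grip": 0},
    {"dp": [0,0.025,0],"roll": 0,"grip": 0},
    {"dp": [0,0.013,0],"roll": 0,"grip": 0},
    {"dp": [0,0,0],"roll": 0,"grip": 0}
  ]
}}

```text
time_s: 7.8
ee_pos: [0.4795, 0.3956, 0.1331]
eef_rot: [-1.571, -0.0, -1.501]
force: [0.2, 0.6, 0.7]
grip_width: 0.0471
```

Call:
{"op": "apply_moves", "data": {
  "deltas": [
    {"dp": [-0.0025,0,0],"roll": 0,"grip": 1},
    {"dp": [0,0,0],"roll": 0,"grip": 1},
    {"dp": [0,0,0],"roll": 0,"grip": 1},
    {"dp": [0,0,0],"roll": 0,"grip": 1}
  ],
  "newtons": 15
}}

```text
time_s: 8.3
ee_pos: [0.4791, 0.3992, 0.1339]
eef_rot: [-1.569, 0.001, -1.5]
force: [-0.0, 0.1, 6.8]
grip_width: 0.0276
```

Call:
{"op": "apply_moves", "data": {
  "deltas": [
    {"dp": [0,-0.03,0],"roll": 0,"grip": 1},
    {"dp": [0,-0.026,0],"roll": 0,"grip": 1},
    {"dp": [0,0,0],"roll": 0,"grip": 1},
    {"dp": [0,0,0],"roll": 0,"grip": 1}
  ],
  "newtons": 15
}}

```text
time_s: 8.8
ee_pos: [0.4784, 0.3985, 0.1874]
eef_rot: [-1.573, -0.001, -1.5]
force: [-0.3, 0.6, -1.8]
grip_width: 0.0276
```

Call:
{"op": "apply_moves", "data": {
  "deltas": [
    {"dp": [0,-0.0005,-0.011],"roll": 0,"grip": 1},
    {"dp": [0,0.001,-0.01],"roll": 0,"grip": 1},
    {"dp": [0,0.002,-0.01],"roll": 0,"grip": 1},
    {"dp": [0,0.003,-0.01],"roll": 0,"grip": 1},
    {"dp": [0,0.004,-0.01],"roll": 0,"grip": 1},
    {"dp": [0,0.005,-0.01],"roll": 0,"grip": 1},
    {"dp": [0,0.002,-0.004],"roll": 0,"grip": 1},
    {"dp": [0,0,0],"roll": 0,"grip": 1}
  ]
}}

```text
time_s: 9.8
ee_pos: [0.4137, 0.3942, 0.1724]
eef_rot: [-1.571, -0.0, -1.5]
force: [0.2, 0.2, 0.3]
grip_width: 0.0275
```

Run:
```python
from h import *
a=imaging.camera("top"); b=imaging.camera("scene")
c=cv2.resize(a[180:270,100:180],None,fx=4.7,fy=4.7,interpolation=cv2.INTER_CUBIC)
d=cv2.resize(b[140:240,110:210],None,fx=4,fy=4,interpolation=cv2.INTER_CUBIC)
z=np.zeros((430,c.shape[1]+400,3),np.uint8); z[:c.shape[0],:c.shape[1]]=c; z[:400,c.shape[1]:]=d; cv2.imwrite("pics/c5.png",z); print(z.shape)
```

```text
(430, 776, 3)
```

View pics/c5.png

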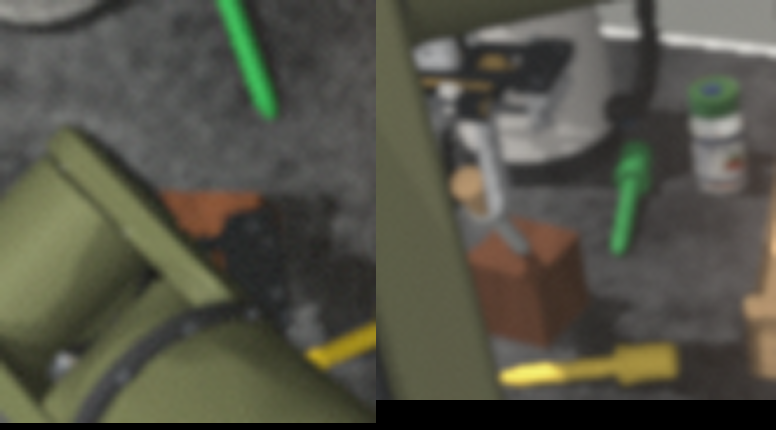

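The crop shows the pin tilted towards the front in the jaws, with its collar at scene crop (490,205) and its shaft entering the rest at (525,250). Both look-alike pins now lie on the worktop, the yellow one at (590,365) and the green one at (625,200). I'll measure the tilt.

Run:
```python
from h import *
np.set_printoptions(precision=4,suppress=True)
f=lambda x,y:(110+(x-376+.5)/4-.5,140+(y+.5)/4-.5)
ex=np.array([.9975,.0705,0]); ey=np.array([-.0705,.9975,0]); H=np.array([.4137,.3942,.1804])
pts=[plane("scene",f(*p),ey,ey@H) for p in [(467,185),(485,208),(523,249),(508,228)]]
for p in pts: print(p,(p-H)@ex,p[2]-H[2])
d=pts[0]-pts[2]; print("tilt deg",np.degrees(np.arctan2(-d@ex,d[2])))
d=pts[1]-pts[2]; print("tilt deg",np.degrees(np.arctan2(-d@ex,d[2])))
```

```text
[0.4036 0.3935 0.1884] -0.010143213467581992 0.008015342633912681
[0.4247 0.395  0.1516] 0.011059663528780623 -0.02881770068533085
[0.476  0.3986 0.0728] 0.06241054923563792 -0.10756305657783505
[0.4566 0.3972 0.1088] 0.04296663398373233 -0.07158568995246206
tilt deg 32.11834188414278
tilt deg 33.108901177608075
```

Call:
{"op": "apply_moves", "data": {
  "deltas": [
    {"dp": [0,0,0],"roll": 0,"grip": 1},
    {"dp": [0,0,0],"roll": 0,"grip": 1},
    {"dp": [0,-0.013,-0.0075],"roll": 0,"grip": 1},
    {"dp": [0,-0.013,-0.0075],"roll": 0,"grip": 1},
    {"dp": [0,-0.03,0],"roll": 0,"grip": 1},
    {"dp": [0,-0.05,0],"roll": 0,"grip": 1},
    {"dp": [0,-0.04,0],"roll": 0,"grip": 1},
    {"dp": [0.02,0,0.003],"roll": 0,"grip": 1},
    {"dp": [0.04,0,0.003],"roll": 0,"grip": 1}
  ],
  "newtons": 45
}}

```text
time_s: 11.02
ee_pos: [0.4086, 0.3329, 0.3179]
eef_rot: [-1.571, -0.0, -1.498]
force: [-0.2, -1.3, -1.7]
grip_width: 0.0275
```

Call:
{"op": "apply_moves", "data": {
  "deltas": [
    {"dp": [0.045,0,0.003],"roll": 0,"grip": 1},
    {"dp": [0.05,0,0.003],"roll": 0,"grip": 1},
    {"dp": [0.05,0,0.003],"roll": 0,"grip": 1},
    {"dp": [0.05,0,0.003],"roll": 0,"grip": 1},
    {"dp": [0.05,0,0.003],"roll": 0,"grip": 1},
    {"dp": [0.05,0,0.003],"roll": 0,"grip": 1},
    {"dp": [0.05,0,0.003],"roll": 0,"grip": 1},
    {"dp": [0.04,0,0.003],"roll": 0,"grip": 1},
    {"dp": [0.03,0,0.002],"roll": 0,"grip": 1},
    {"dp": [0.02,0,0],"roll": 0,"grip": 1}
  ]
}}

```text
time_s: 12.28
ee_pos: [0.465, -0.0998, 0.3176]
eef_rot: [-1.572, 0.0, -1.501]
force: [1.3, -0.5, -1.6]
grip_width: 0.0275
```

Call:
{"op": "apply_moves", "data": {
  "deltas": [
    {"dp": [0,0.03,0],"roll": 0,"grip": 1},
    {"dp": [0,0.018,0],"roll": 0,"grip": 1},
    {"dp": [0,0,0],"roll": 0,"grip": 1},
    {"dp": [0,0,0],"roll": 0,"grip": 1}
  ]
}}

```text
time_s: 12.78
ee_pos: [0.4658, -0.0984, 0.2712]
eef_rot: [-1.57, -0.0, -1.5]
force: [0.5, -0.1, -1.7]
grip_width: 0.0274
```

Run:
```python
from h import *
a=imaging.camera("top"); b=imaging.camera("scene")
c=cv2.resize(a[150:230,240:325],None,fx=4.5,fy=4.5,interpolation=cv2.INTER_CUBIC)
d=cv2.resize(b[130:230,240:340],None,fx=4,fy=4,interpolation=cv2.INTER_CUBIC)
z=np.zeros((400,c.shape[1]+400,3),np.uint8); z[:c.shape[0],:c.shape[1]]=c; z[:,c.shape[1]:]=d; cv2.imwrite("pics/c6.png",z); print(z.shape)
print(ctrl.get_obs()["ee_pos"],ctrl.get_obs()["grip_width"])
```

```text
(400, 782, 3)
[ 0.46599454 -0.09838789  0.27132739] 0.02702560103839223
```

View pics/c6.png

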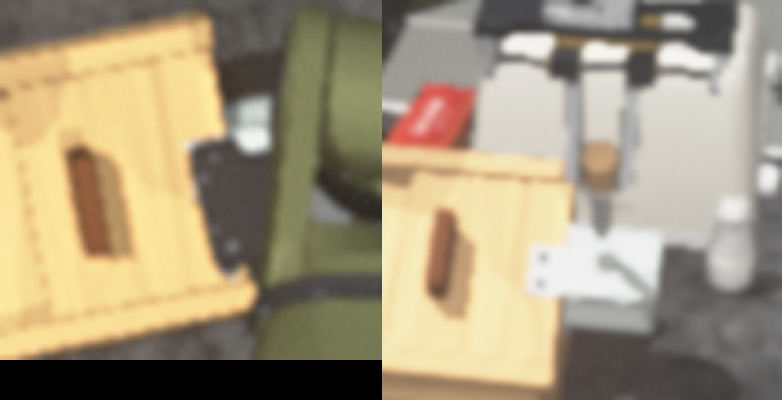

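The crop shows the pin's tip just above the bracket at scene crop (602,236), and the hole at about (606,261). I'll compare these with the predicted positions.

Run:
```python
from h import *
np.set_printoptions(precision=4,suppress=True)
ex=np.array([.9975,.0705,0]); ey=np.array([-.0705,.9975,0]); ez=np.array([0,0,1.])
H=np.array([.466,-.0984,.2793]); M=np.array([.5381,-.0973,.1375]); n=-.5*ex+.866*ez
q=lambda P:(proj("scene",P)-[240,130]+.5)*4-.5+[382,0]
for t in (26,28,30,32,34):
    a=np.radians(t); T=H+.132*(np.sin(a)*ex-np.cos(a)*ez); r=T-M; print(t,q(T),"tip rel mouth: slope",r@(.866*ex+.5*ez),"y",r@ey,"n",r@n)
print("M",q(M),"H",q(H),"collar 30", q(H+.031*(.5*ex-.866*ez)))
# observed shaft x: centroid of grey shaft at rows
z=cv2.imread("pics/c6.png"); hsv=cv2.cvtColor(z,cv2.COLOR_BGR2HSV)
for r in (160,170,180,200,205,210,220,225,230,234,238):
    row=z[r,570:640].mean(1); print(r,row[::5].astype(int))
```

```text
26 [601.9832 248.1182] tip rel mouth: slope -0.0006601639344314559 y 0.003985799999999986 n 0.02712268920501913
28 [602.5951 242.9355] tip rel mouth: slope 0.003940769200009391 y 0.0039858 n 0.026881549771635385
30 [603.2037 237.6754] tip rel mouth: slope 0.008547318384227072 y 0.0039857999999999985 n 0.02680112954259322
32 [603.8085 232.3431] tip rel mouth: slope 0.013153871247625085 y 0.003985799999999998 n 0.026881526497553897
34 [604.409  226.9436] tip rel mouth: slope 0.01775481541512453 y 0.003985799999999987 n 0.027122642685212018
M [607.4687 262.0092] H [601.1689 160.2579] collar 30 [601.6783 179.6862]
160 [179 161 139 144 157 161 162 163 159 147 148 169 186 198]
170 [176 155 119 117 137 150 151 144 133 126 149 174 182 191]
180 [173 153 125 114 115 119 119 118 114 119 151 175 178 185]
200 [186 173 185 180 156 138 136 140 156 182 193 196 198 199]
205 [182 167 187 186 164 135 127 132 148 174 185 188 191 196]
210 [176 163 186 191 171 137 128 131 149 176 187 189 192 195]
220 [184 177 201 202 178 142 129 133 156 185 195 196 197 197]
225 [218 214 217 215 192 152 131 138 169 201 209 209 207 202]
230 [234 235 234 232 222 180 143 156 199 223 226 224 222 218]
234 [235 238 239 238 233 206 168 181 219 234 235 235 234 233]
238 [235 238 239 239 237 226 206 213 232 238 239 239 238 239]
```

Call:
{"op": "apply_moves", "data": {
  "deltas": [
    {"dp": [0.005,0.0043,-0.0074],"roll": 0,"grip": 1},
    {"dp": [0,0.008,0.0046],"roll": 0,"grip": 1},
    {"dp": [0,0.008,0.0046],"roll": 0,"grip": 1},
    {"dp": [0,0,0],"roll": 0,"grip": 1},
    {"dp": [0,0,0],"roll": 0,"grip": 1}
  ]
}}

```text
time_s: 13.5
ee_pos: [0.4682, -0.1031, 0.2502]
eef_rot: [-1.571, 0.0, -1.5]
force: [-0.2, -0.4, -0.6]
grip_width: 0.027
```

Run:
```python
from h import *
b=imaging.camera("scene")
cv2.imwrite("pics/c7.png",cv2.resize(b[165:215,270:320],None,fx=10,fy=10,interpolation=cv2.INTER_CUBIC))
o=ctrl.get_obs();print(o["ee_pos"],o["force"])
ex=np.array([.9975,.0705,0]); ey=np.array([-.0705,.9975,0]); ez=np.array([0,0,1.])
T=o["ee_pos"]+[0,0,.008]+.132*(.5*ex-.866*ez); M=np.array([.5381,-.0973,.1375]); r=T-M
print(r@(.866*ex+.5*ez),r@ey,r@(-.5*ex+.866*ez)); q=lambda P:(proj("scene",P)-[270,165]+.5)*10-.5
print(q(T),q(M))
```

```text
[ 0.46818555 -0.10315352  0.25037017] [ 0.28662359  0.19493908 -1.53743673]
-0.00031818419069471 -0.0009099162553706204 0.007756320318403943
[266.96685822 296.91825379] [264.42166089 305.7730599 ]
```

View pics/c7.png

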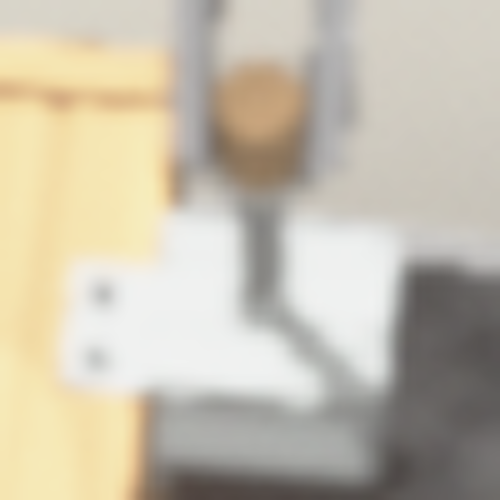

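The tip is over the hole at (260,315) in the crop. The hole was predicted at (264,306), and the force is nil. I'll insert slowly along the axis.

Call:
{"op": "apply_moves", "data": {
  "deltas": [
    {"dp": [0.0005,0.0052,0.003],"roll": 0,"grip": 1},
    {"dp": [0,0.0052,0.003],"roll": 0,"grip": 1},
    {"dp": [0,0.0043,0.0025],"roll": 0,"grip": 1},
    {"dp": [0,0,0],"roll": 0,"grip": 1}
  ],
  "newtons": 30
}}

```text
time_s: 14.05
ee_pos: [0.4766, -0.103, 0.235]
eef_rot: [-1.572, 0.0, -1.5]
force: [-0.6, 0.0, -1.6]
grip_width: 0.0277
```

Call:
{"op": "apply_moves", "data": {
  "deltas": [
    {"dp": [0,0.0043,0.0025],"roll": 0,"grip": 1},
    {"dp": [0,0.0043,0.0025],"roll": 0,"grip": 1},
    {"dp": [0,0.0043,0.0025],"roll": 0,"grip": 1},
    {"dp": [0,0,0],"roll": 0,"grip": 1}
  ]
}}

```text
time_s: 14.55
ee_pos: [0.4841, -0.1025, 0.2222]
eef_rot: [-1.571, 0.0, -1.5]
force: [-0.0, 0.1, -1.0]
grip_width: 0.0273
```

Call:
{"op": "apply_moves", "data": {
  "deltas": [
    {"dp": [0,0.0043,0.0025],"roll": 0,"grip": 1},
    {"dp": [0,0.0043,0.0025],"roll": 0,"grip": 1},
    {"dp": [0,0.0043,0.0025],"roll": 0,"grip": 1},
    {"dp": [0,0,0],"roll": 0,"grip": 1}
  ],
  "newtons": 20
}}

```text
time_s: 15.05
ee_pos: [0.4915, -0.102, 0.2093]
eef_rot: [-1.572, 0.0, -1.5]
force: [-0.8, -0.9, -0.8]
grip_width: 0.0278
```

Call:
{"op": "apply_moves", "data": {
  "deltas": [
    {"dp": [0,0.0043,0.0025],"roll": 0,"grip": 1},
    {"dp": [0,0.0043,0.0025],"roll": 0,"grip": 1},
    {"dp": [0,0.0043,0.0025],"roll": 0,"grip": 1},
    {"dp": [0,0.0043,0.0025],"roll": 0,"grip": 1},
    {"dp": [0,0,0],"roll": 0,"grip": 1}
  ]
}}

```text
time_s: 15.68
ee_pos: [0.5015, -0.1013, 0.1921]
eef_rot: [-1.571, 0.0, -1.5]
force: [-0.5, 0.3, -1.8]
grip_width: 0.0278
```

Call:
{"op": "apply_moves", "data": {
  "deltas": [
    {"dp": [0,0.0043,0.0025],"roll": 0,"grip": 1},
    {"dp": [0,0.0043,0.0025],"roll": 0,"grip": 1},
    {"dp": [0,0.0043,0.0025],"roll": 0,"grip": 1},
    {"dp": [0,0.0043,0.0025],"roll": 0,"grip": 1},
    {"dp": [0,0,0],"roll": 0,"grip": 1}
  ]
}}

```text
time_s: 16.3
ee_pos: [0.5115, -0.1006, 0.1749]
eef_rot: [-1.571, 0.0, -1.5]
force: [0.5, -0.2, -1.5]
grip_width: 0.0277
```

Call:
{"op": "apply_moves", "data": {
  "deltas": [
    {"dp": [0,0.0043,0.0025],"roll": 0,"grip": 1},
    {"dp": [0,0.0043,0.0025],"roll": 0,"grip": 1},
    {"dp": [0,0.0035,0.002],"roll": 0,"grip": 1},
    {"dp": [0,0.0017,0.001],"roll": 0,"grip": 1},
    {"dp": [0,0,0],"roll": 0,"grip": 1}
  ]
}}

```text
time_s: 16.92
ee_pos: [0.5195, -0.1, 0.1617]
eef_rot: [-1.571, 0.0, -1.5]
force: [-2.8, 0.7, 1.6]
grip_width: 0.0276
```

Call:
{"op": "apply_moves", "data": {
  "deltas": [
    {"dp": [0,0.0013,0.00075],"roll": 0,"grip": 1},
    {"dp": [0,0.0013,0.00075],"roll": 0,"grip": 1},
    {"dp": [0,0.0009,0.0005],"roll": 0,"grip": 1},
    {"dp": [0,0,0],"roll": 0,"grip": 1}
  ]
}}

```text
time_s: 17.42
ee_pos: [0.5222, -0.0998, 0.1604]
eef_rot: [-1.568, -0.001, -1.5]
force: [-7.7, 2.9, 20.6]
grip_width: 0.0275
```

Call:
{"op": "apply_moves", "data": {
  "deltas": [
    {"dp": [0,-0.002,0],"roll": 0,"grip": 0},
    {"dp": [0,0,0],"roll": 0,"grip": 0},
    {"dp": [0,0,0],"roll": 0,"grip": 0},
    {"dp": [0,-0.02,-0.008],"roll": 0,"grip": 0},
    {"dp": [0,-0.05,-0.02],"roll": 0,"grip": 0},
    {"dp": [0,-0.05,-0.03],"roll": 0,"grip": 0},
    {"dp": [-0.05,-0.03,-0.03],"roll": 0,"grip": 0},
    {"dp": [-0.055,0,-0.02],"roll": 0,"grip": 0},
    {"dp": [-0.055,0,-0.02],"roll": 0,"grip": 0},
    {"dp": [-0.055,0,0],"roll": 0,"grip": 0}
  ]
}}

```text
time_s: 18.68
ee_pos: [0.379, 0.1046, 0.3091]
eef_rot: [-1.569, 0.0, -1.501]
force: [1.0, -0.4, 1.0]
grip_width: 0.0471
```

Run:
```python
from h import *
a=imaging.camera("top"); b=imaging.camera("scene")
c=cv2.resize(a[150:230,240:325],None,fx=4.5,fy=4.5,interpolation=cv2.INTER_CUBIC)
d=cv2.resize(b[150:250,230:330],None,fx=4,fy=4,interpolation=cv2.INTER_CUBIC)
z=np.zeros((400,c.shape[1]+400,3),np.uint8); z[:c.shape[0],:c.shape[1]]=c; z[:,c.shape[1]:]=d; cv2.imwrite("pics/c8.png",z)
o=ctrl.get_obs();print(o["ee_pos"],o["force"],o["grip_width"])
ez=np.array([0,0,1.]);ex=np.array([.9975,.0705,0]);n=-.5*ex+.866*ez; M=np.array([.5381,-.0973,.1375])
for s in (0,.006,.045):
    print(s,(proj("top",M+s*n)-[240,150]+.5)*4.5-.5,(proj("scene",M+s*n)-[230,150]+.5)*4-.5+[382,0])
```

```text
[0.37926139 0.1068989  0.30871309] [ 0.14631958 -0.63079604  0.3912126 ] 0.04669895746195137
0 [290.00701841 164.44106832] [647.46866436 182.00922396]
0.006 [291.88025759 166.84733498] [647.40042405 178.91043635]
0.045 [304.45333963 183.00283063] [646.9445876  158.18421018]
```

View pics/c8.png

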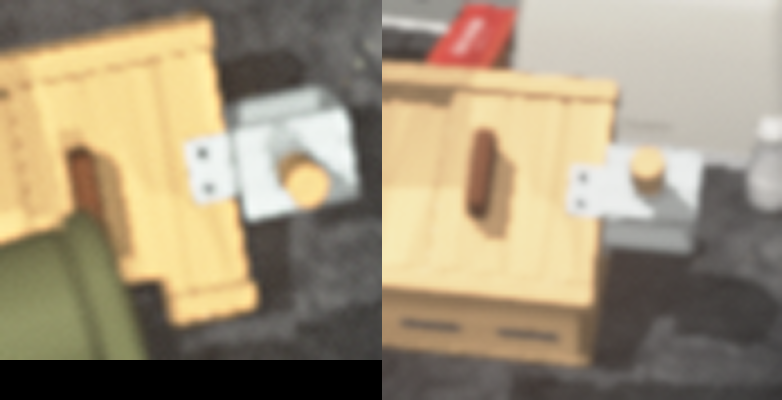

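The free end of the knob is at top crop (305,182) and scene crop (648,160). A seated pin predicts (304.5,183) and (647,158). The lid is still shut and the gripper is clear, so I'll hand in.

Call:
{"op": "apply_moves", "data": {
  "deltas": [
    {"dp": [0,0,0],"roll": 0,"grip": 0},
    {"dp": [0,0,0],"roll": 0,"grip": 0},
    {"dp": [0,0,0],"roll": 0,"grip": 0}
  ]
}}

```text
time_s: 19.15
ee_pos: [0.3804, 0.1023, 0.3086]
eef_rot: [-1.571, -0.0, -1.502]
force: [-0.4, -0.2, 0.1]
grip_width: 0.0468
```

Run:
```python
from station import ctrl
print(ctrl.hand_in())
```

```text
the job is handed in; nothing more can be done
None
```

The lid is fully shut, and the locking pin is through upper plate, tongue and lower plate with its collar on the upper plate. I let go of it and handed the job in at about 19 s of the 61 s.

**How it went:** I gripped the lid handle and slid it about 108 mm until it pressed on its stop with 19 N. The tool could not be tilted, so I levered the pin to about 30° against the mouth of its rest, then threaded it along the hole axis. There was almost no force until the collar seated, with about 20 N upwards.

**Last checks:** The last pictures show the free end of the knob within about 1 px of where a seated pin should be in both views. The lid is still shut, and the gripper is clear with no contact force.

**Did not go as planned:**
- **Look-alike pins:** The green and yellow ones stood upright at the start but were lying on the worktop by the time I had the real pin tilted. I never gripped them, but the arm may have knocked them over. They should have been left alone.
- **First reach for the handle:** It pressed on the lid with about 60 N, roughly 50 N of it upwards, before I raised the arm. That is well below the 120 N wrist limit. I took the contact to be the fingertips, so the 40 N limit for the gripper's body should not apply, but I did not check that.
- **Jars and salt shaker:** I did not measure these again at the end. My path kept clear of them, and the salt shaker stood in its place in the last picture.

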